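Clear the drilling set-up off the bench

ROBOT

A 7-joint arm with a two-finger parallel gripper is mounted at the origin on the work surface. World frame = base frame: x ahead of the robot, y to its left, z up, the work surface at z = 0. Lengths are in m, angles in rad, forces in N, time in s.
With the tool pointing down it reaches from about 0.4 to 0.875 m from the base axis. Payload 4.4 kg.
Tool frame: the origin (TCP) lies on the front face of the gripper's body, between the roots of the fingers; the fingertips stand 73 mm ahead of it and the grasp point (between the pads) lies 54 mm ahead of it; z points along the fingers, y is the line along which they close (so a half turn about z gives the same grasp; the last joint's range is limited). The gripper opens to 85 mm and grips with 20 to 120 N. Pads are 22 mm wide; open, the fingers measure 114 mm over their backs; the gripper's body (76 mm by 85 mm) begins 54 mm behind the grasp point. The pads swing forward as they close: fully open they stand 13 mm farther back than shut.
Start: joints at [-1.18, 0.628, 0.038, 1.517, -0.027, 0.996, -0.02], TCP at [0.287, 0.583, 0.304] pointing down, gripper open.
Joint ranges: [-3.06, 3.06], [-0.37, 2.12], [-1.25, 1.32], [0.18, 2.47], [-1.1, 4.24], [0.23, 1.98], [-2.94, 2.94]. Speed limits (rad/s): [2.57, 2.57, 3.14, 3.14, 3.14, 3.14, 3.14].

INTERFACE

Orientations are given as a 3x3 rotation matrix whose columns are the frame's x, y, z axes.
In Python, from bench import monitor, imaging, ticket gives the robot as it stands.
- The arm moves only by the tool move_arm, never from a script. Its argument "increments" is a list of rows, each a list of 3 entries, a list of its own where there are three numbers: the shift along the tool's x, y, z in mm, then the turn about the tool's z in degrees, then the finger opening in mm, from 0 to 85.4. A call has 1 to 8 rows; each row is the pose to reach, as a shift and turn from the pose commanded when the call began, along the tool's axes at that moment; what a row does not reach only later rows make up. A row lasts 1/10 s, in which the tool goes at most 50 mm and 8.59 degrees, less where a joint would pass 70% of its speed; a pose out of reach is approached as far as the arm can. A call with a gripper value outside its range is refused whole. The fingers move at their own pace and stop on an object; "force" is the grip in N (left out, the last holds). Time passes only in rows, so rows that repeat a pose let the fingers close. It gives the time, the measured TCP pose, the force, the opening and the grip force at its end, in the units of the state.
- monitor.get_obs(): the state, without advancing time (a new reading comes with each control period).
- imaging.read_camera(name): name is "side" or "top" or "wrist"; returns (picture, depth): 400x640x3 uint8, blue, green, red; 400x640 float32, m along the optical axis (not along the pixel's ray), 0 where there is no reading.
- imaging.get_calibration(name): a dict with "fx", "fy", "cx", "cy" (pixels), "D" ([k1, k2, p1, p2, k3] as OpenCV has them; the pictures are not rectified), "extrinsics" (4x4, takes a point from world to camera coordinates); the wrist camera has in their place "hand_eye" (4x4, takes a point from camera to tool coordinates, whose origin is the TCP and whose axes are the flange's). Camera axes: x right, y down, z forward; pixel columns grow to the right and rows downward; lengths in m; the calibration is good to about 2 mm. A picture is of the moment at which its call begins: read the wrist's pose just before it. get_calibration takes no time and is no camera call.
- ticket.close_job(): hands the job in; it is judged then, once.
The state is a dict: "t": time; "joint_pos": joint angles; "joint_vel": joint speeds; "joint_efforts": joint torques, N m; "tool_pos": TCP position; "tcp_rot": TCP orientation; "force": force on the tool from outside, world axes, zero at the start; "moment": the same for the moment, N m; "grip_width": finger opening in m; "grasp_force": force on a finger pad.
Only numpy, scipy, OpenCV 4.12 (cv2) and the standard library are available. Lean on these libraries where they do the work, as an engineer would, in place of code of your own. Each camera call takes 0.05 s, during which the arm holds its last target. There are 200 camera calls.

TASK

Take the stack of drilling parts apart from the top down and put each part away flat: the belt pulley in the holder with the round pocket, the V-block in the holder with the square pocket, the drilled board in the holder with the long pocket. Then load the two steel bars into the light plastic crate so that it stays level and evenly loaded: one in the middle of each half, standing as they stood in the stack (40 mm tall) and parallel to the low divider. Keep the crate where it stands (it must not slide more than 2 cm or tip), and do not knock over the oil bottle.

Things in the scene. Friction and masses are not known exactly. Their poses are not given: they have to be found in the camera images.
- pulley_center (a point): aluminium V-belt pulley, top of the stack: disc 54 mm across, 28 high, axis upright (its z), lying flat on the V-block. Point: its centre, 14 mm above its underside
- vblock_center (a point): dark steel V-block, 50 x 50 x 35 high, V groove in the top along its x; stands on the board under the pulley. The side lands stand full height, so it can be gripped across its y (50 mm). About 0.5 kg. Point: centre, 17.5 mm above its underside
- board_center (a point): brown wooden board with two drilled holes, 60 (its x) x 130 (its y) x 24 thick (its z), lying across the two steel bars, under the V-block; grip it across its x at the middle, between the bars. Point: centre, 12 mm above its underside
- bar_a_center (a point): solid steel bar with cross holes, 95 (its x) x 28 (its y) x 40 high (its z), up to 0.8 kg; one of an equal pair standing parallel on a rubber mat at the bottom of the stack, centres 84 mm apart, about 56 mm free between them, the ends showing on both sides of the wooden board. Point: its centre, 20 mm above its underside
- bar_b_center (a point): the other solid steel bar with cross holes, 95 (its x) x 28 (its y) x 40 high (its z), up to 0.8 kg; one of an equal pair standing parallel on a rubber mat at the bottom of the stack, centres 84 mm apart, about 56 mm free between them, the ends showing on both sides of the wooden board. Point: its centre, 20 mm above its underside
- holder_round: fixed plywood holder, 90 x 90 mm, 10 mm high, with one dark-lined pocket 5 mm deep, round, 70 mm across, at the middle. Origin: centre of the underside (on the bench); pocket floor is 5 mm above it, rim 10 mm above it
- holder_square: fixed plywood holder, 90 x 90 mm, 10 mm high, with one dark-lined pocket 5 mm deep, 66 x 66 mm with sides along its x and y, at the middle. Origin: centre of the underside (on the bench); pocket floor is 5 mm above it, rim 10 mm above it
- holder_long: fixed plywood holder, 100 (x) x 170 (y) mm, 10 mm high, with one dark-lined pocket 5 mm deep, 76 (x) x 146 (y) mm, at the middle. Origin: centre of the underside (on the bench); pocket floor is 5 mm above it, rim 10 mm above it
- crate: light loose grey plastic open crate (about 0.15 kg, slides easily), 125 (x) x 210 (y) mm outside, walls 4 mm thick and 25 mm high, inner floor 4 mm above its underside, a low divider along its x (4 mm thick, top 14 mm above the underside) parting it at y = 0 into two halves, whose middles lie at x = 0, y = +50 and -50 mm. Origin: centre of the underside
- oil: bystander: white oil bottle with a red cap, 48 mm across, 120 high, loose, among the work; leave it standing. Origin: centre of the underside
Not all that is in view belongs to the job. What is shaped like the part that bears bar_b_center but green or orange is not meant.

How it is judged:
By the outcome, as a careful person would: the job done as asked, in the order asked, and still so for the second after the job is handed in, with the robot touching nothing.
It also fails if it takes over 141 s, if anything falls off the work surface, if the arm or the gripper's body presses on something with over 40 N, if the wrist force passes 120 N, or if a joint passes its speed limit or range.

## Working session

There is one attempt and no reset: what is moved stays moved. The work goes in short steps, Python scripts to look and compute and a tool call to move; the robot and the scene stay as the last step left them, time stands still between calls to the robot, and variables do not carry over. Pictures are saved under pics/ and viewed, at most 14 in all, crops included, and the job is handed in when it is done.

Besides the shell and the picture viewer there is one more tool, called after ">>>" as name([rows], argument=value, ...), one row to a line, values as JSON. move_arm: Moves the arm, as the interface text tells. Its arguments: {"type":"object","properties":{"increments":{"type":"array","items":{"type":"array"}},"force":{"type":"number"}},"required":["increments"]}

```bash
mkdir -p pics; ls; cat > h.py <<'E'
import numpy as np, cv2
from bench import monitor, imaging, ticket
def grab(n):
    o=monitor.get_obs(); p,d=imaging.read_camera(n); c=imaging.get_calibration(n)
    if n=='wrist':
        T=np.eye(4);T[:3,:3]=o['tcp_rot'];T[:3,3]=o['tool_pos'];M=T@np.array(c['hand_eye'])
    else: M=np.linalg.inv(np.array(c['extrinsics']))
    K=np.array([[c['fx'],0,c['cx']],[0,c['fy'],c['cy']],[0,0,1.]]);D=np.array(c['D'],float)
    return p,d,K,D,M
def cloud(d,K,D,M):
    h,w=d.shape;u,v=np.meshgrid(np.arange(w),np.arange(h))
    n=cv2.undistortPoints(np.stack([u,v],-1).reshape(-1,1,2).astype(np.float64),K,D).reshape(h,w,2)
    P=np.dstack([n[...,0]*d,n[...,1]*d,d])
    W=P@M[:3,:3].T+M[:3,3]; W[d<=0]=np.nan
    return W
E
python3 - <<'E'
from h import *
for n in ['top','side']:
    p,d,K,D,M=grab(n); cv2.imwrite(f'pics/{n}0.png',p); np.savez(f'{n}0.npz',p=p,d=d,K=K,D=D,M=M)
    print(n,M.round(3))
o=monitor.get_obs();print(o['tool_pos'],o['tcp_rot'],o['t'])
E
```

```text
pics
top [[-0.025 -0.976  0.215  0.28 ]
 [-1.     0.025 -0.     0.07 ]
 [-0.005 -0.215 -0.977  1.422]
 [ 0.     0.     0.     1.   ]]
side [[-0.948 -0.177  0.266  0.213]
 [-0.319  0.487 -0.813  1.154]
 [ 0.015 -0.855 -0.518  0.795]
 [ 0.     0.     0.     1.   ]]
[0.28646779 0.58297856 0.3030719 ] [[-8.97480727e-01  4.41053032e-01 -7.53420588e-04]
 [ 4.41053675e-01  8.97479366e-01 -1.56306556e-03]
 [-1.32153741e-05 -1.73512014e-03 -9.99998495e-01]] 0.1
```

View pics/top0.png

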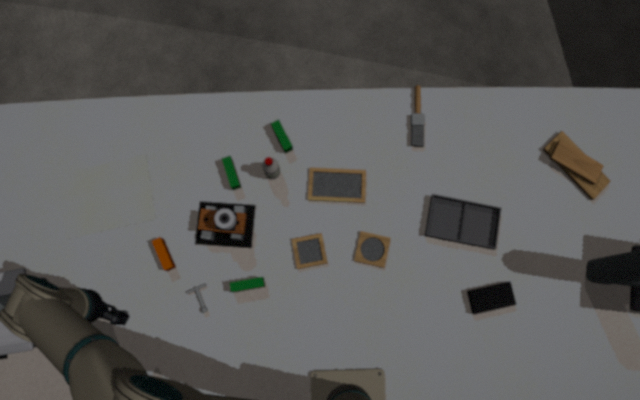

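View pics/side0.png

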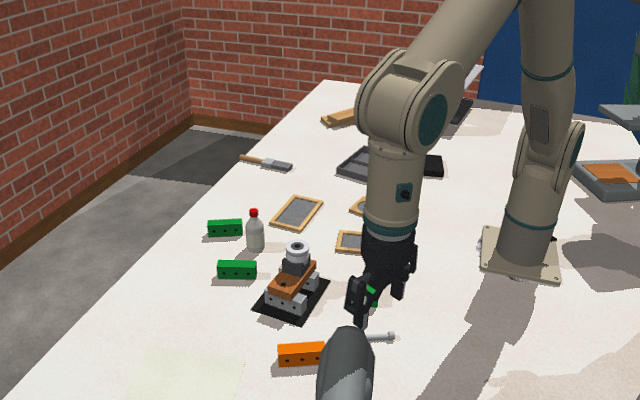

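```bash
cat > seg.py <<'E'
from h import *
z=np.load('top0.npz');p,d,K,D,M=[z[k] for k in 'pdKDM'];W=cloud(d,K,D,M)
def rect(m,n):
    P=W[m][:,:2];P=P[~np.isnan(P).any(1)]
    (c,s,a)=cv2.minAreaRect((P*1000).astype(np.float32)); print(n,len(P),np.round(c,1),np.round(s,1),round(a,1),'z',np.round(np.nanpercentile(W[m][:,2],[5,50,95])*1000,1))
def box(u0,u1,v0,v1):
    m=np.zeros(d.shape,bool);m[v0:v1,u0:u1]=1;return m
hsv=cv2.cvtColor(p,cv2.COLOR_BGR2HSV).astype(int)
wood=(hsv[...,0]<22)&(hsv[...,1]>70)
for n,b in dict(square=(288,330,230,272),round=(350,394,228,270),long=(302,372,162,208)).items(): rect(box(*b)&wood,n)
rect(box(415,505,190,255)&(hsv[...,2]<95)&(W[...,2]>-.01),'crate dark')
rect(box(415,505,185,255)&(W[...,2]>.018),'crate wall')
s=box(185,265,195,255)
for n,lo,hi in [('pulley',.118,.14),('vb',.09,.108),('board',.056,.074),('bars',.03,.05)]: rect(s&(W[...,2]>lo)&(W[...,2]<hi),n)
rect(s&(hsv[...,2]<45)&(W[...,2]<.015),'mat')
rect(box(255,285,150,185)&(W[...,2]>.06),'oil')
print('table z',np.nanmedian(W[150:180,380:400,2]),K[0,0])
E
python3 seg.py
python3 -c "
import cv2
p=cv2.imread('pics/top0.png');cv2.imwrite('pics/crop1.png',cv2.resize(p[120:300,150:310],None,fx=3.3,fy=3.3,interpolation=cv2.INTER_CUBIC))"
```

```text
square 466 [440.5  99.1] [89.2 90.2] 9.7 z [ 3.9 10.1 14.9]
round 528 [440.2 -84.1] [90.5 88.7] 75.3 z [ 4.5 10.1 15.2]
long 704 [636.1  11.7] [171.6 100.6] 86.1 z [ 4.2 10.4 15.4]
crate dark 3438 [ 512.4 -365.3] [264.8 140.5] 76.7 z [-1.3  5.2 25.6]
crate wall 417 [ 514.  -357.1] [213.5 129.5] 76.7 z [18.6 24.8 29.8]
pulley 312 [520.5 321.7] [53.3 52. ] 40.1 z [127.4 131.6 135.6]
vb 53 [520.6 324.5] [54.3 52.5] 84.2 z [ 92.7 102.7 106.7]
board 565 [524.7 342.5] [131.7  61.1] 82.5 z [62.5 68.1 72.3]
bars 236 [525.8 342.5] [127.8  97.4] 89.6 z [37.3 43.9 48.6]
mat 940 [525.8 345.6] [166.  125.6] 85.0 z [-0.4  4.6  9.7]
oil 229 [678.7 203.4] [39.1 47.4] 17.7 z [ 67.9  86.9 122.1]
table z 0.0008279552264478518 488.89263225996996
```

View pics/crop1.png

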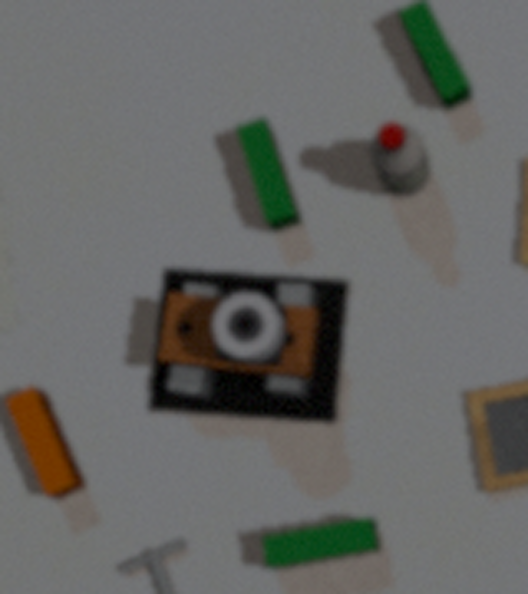

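```bash
cat >> h.py <<'E'
def go(x,y,z,yawy=None):
    "shift for move_arm: target TCP mm, tool-y world yaw deg (mod 180)"
    o=monitor.get_obs();R=np.array(o['tcp_rot']);s=R.T@(np.array([x,y,z])-1000*np.array(o['tool_pos']))
    cur=np.degrees(np.arctan2(R[1,1],R[0,1])); t=0 if yawy is None else -((yawy-cur+90)%180-90)
    print('t',round(o['t'],1),'shift',s.round(1),'turn',round(t,1),'|cur',(1000*np.array(o['tool_pos'])).round(1),'yawy',round(cur,1),'q7',round(o['joint_pos'][6],2),'F',np.round(o['force'],1),'w',round(o['grip_width']*1000,1),'g',round(o['grasp_force'],1))
E
python3 -c "
from h import *
go(520.5,321.7,300,83.5);print(np.round(imaging.get_calibration('wrist')['hand_eye'],3))"
```

```text
t 0.1 shift [-325.3 -131.3    3.3] turn -19.7 |cur [286.5 583.  303.1] yawy 63.8 q7 -0.02 F [-0.1  0.5 -0.4] w 85.4 g 0.0
[[ 0.    -0.958 -0.285  0.073]
 [ 1.     0.001 -0.     0.001]
 [ 0.001 -0.285  0.958 -0.07 ]
 [ 0.     0.     0.     1.   ]]
```

>>> move_arm([
  [[-325, -131, 3], -20, 85],
  [[-325, -131, 3], -20, 85],
  [[-325, -131, 3], -20, 85],
  [[-325, -131, 3], -20, 85],
  [[-325, -131, 3], -20, 85],
  [[-325, -131, 3], -20, 85],
  [[-325, -131, 3], -20, 85],
  [[-325, -131, 3], -20, 85],
], force=60)

```text
t: 0.9
tool_pos: [0.5266, 0.3134, 0.3004]
tcp_rot: [[-0.993, 0.121, 0.003], [0.121, 0.993, -0.006], [-0.004, -0.006, -1.0]]
force: [0.3, -0.9, -0.0]
grip_width: 0.0854
grasp_force: 0.0
```

```bash
cat > wl.py <<'E'
import sys
from h import *
def look(name):
    p,d,K,D,M=grab('wrist');cv2.imwrite(f'pics/{name}.png',p);W=cloud(d,K,D,M);np.savez(f'{name}.npz',p=p,W=W,K=K,D=D,M=M);return p,W
def rect(W,m,n,tr=1):
    P=W[m];P=P[~np.isnan(P).any(1)]
    if len(P)<10: print(n,'none');return
    mk=(P[:,:2]*1000).astype(np.float32)
    c,s,a=cv2.minAreaRect(mk);print(n,len(P),np.round(c,1),np.round(s,1),round(a,1),'z',np.round(np.percentile(P[:,2],[5,50,95])*1000,1))
E
python3 - <<'E'
from wl import *
p,W=look('w1');z=W[...,2]
near=np.hypot(W[...,0]-.52,W[...,1]-.33)<.12
for n,lo,hi in [('pulley',.124,.14),('vb',.09,.108),('board',.06,.074),('bars',.036,.05),('mat',-.01,.012)]: rect(W,near&(z>lo)&(z<hi),n)
go(520.5,321.7,170,83.5)
E
```

```text
pulley 3327 [519.2 323.9] [53.1 53. ] 83.0 z [129.8 131.  132.2]
vb 322 [519.  326.7] [51.8 52.6] 85.0 z [ 92.9 102.7 106.1]
board 4277 [523.  344.2] [130.4  59.5] 82.6 z [66.4 67.8 69.1]
bars 1363 [557.9 347.5] [125.  164.2] 89.6 z [38.9 43.7 45.6]
mat 20389 [519.6 330.1] [239.7 238.7] 82.6 z [-1.2  0.3  4.6]
t 0.9 shift [  3.8   4.2 130.3] turn -0.2 |cur [523.7 317.5 300.3] yawy 83.3 q7 0.83 F [-0.6  1.3 -1.3] w 84.9 g 0.0
```

View pics/w1.png

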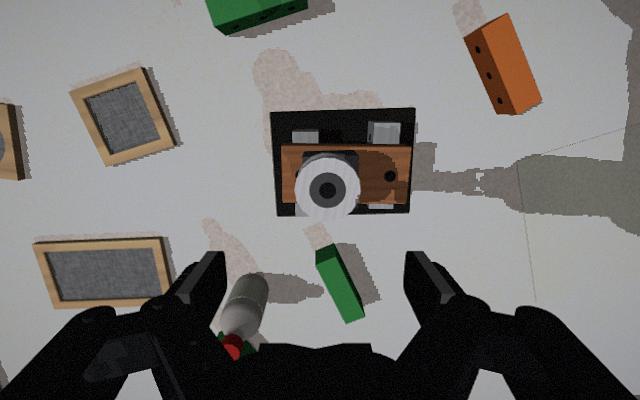

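>>> move_arm([
  [[1, 1, 45], 0, 85],
  [[1, 1, 90], 0, 85],
  [[1, 1, 115], 0, 85],
  [[1, 1, 133], 0, 80],
  [[1, 1, 133], 0, 53],
  [[1, 1, 133], 0, 40],
  [[1, 1, 133], 0, 40],
  [[1, 1, 133], 0, 40],
], force=60)

```text
t: 1.75
tool_pos: [0.5199, 0.3249, 0.1691]
tcp_rot: [[-0.994, 0.107, 0.002], [0.107, 0.994, 0.002], [-0.002, 0.003, -1.0]]
force: [-0.1, 2.9, -1.2]
grip_width: 0.053
grasp_force: 63.5
```

```bash
python3 -c "
from h import *
go(440.2,-84.1,170)"
```

```text
t 1.8 shift [  35.6 -415.2   -2. ] turn 0 |cur [519.9 324.9 169.1] yawy 83.9 q7 0.81 F [-0.1  2.9 -1.2] w 53.0 g 63.5
```

>>> move_arm([
  [[0, 0, -35], 0, 40],
  [[0, 0, -60], 0, 40],
  [[4, -45, -75], 0, 40],
  [[8, -90, -75], 0, 40],
  [[12, -135, -75], 0, 40],
  [[16, -180, -75], 0, 40],
  [[20, -225, -75], 0, 40],
  [[24, -270, -75], 0, 40],
])

```text
t: 2.55
tool_pos: [0.4664, 0.0557, 0.2438]
tcp_rot: [[-0.994, 0.108, 0.002], [0.108, 0.994, -0.0], [-0.002, -0.0, -1.0]]
force: [1.4, -0.6, -1.1]
grip_width: 0.0531
grasp_force: 63.7
```

>>> move_arm([
  [[4, -45, 20], 0, 40],
  [[8, -90, 60], 0, 40],
  [[12, -135, 90], 0, 40],
  [[12, -145, 110], 0, 40],
  [[12, -145, 110], 0, 40],
  [[12, -145, 110], 0, 40],
])

```text
t: 3.15
tool_pos: [0.4393, -0.0855, 0.1331]
tcp_rot: [[-0.994, 0.109, -0.0], [0.109, 0.994, 0.0], [0.0, -0.0, -1.0]]
force: [0.8, -0.2, -1.7]
grip_width: 0.0526
grasp_force: 63.5
```

```bash
python3 - <<'E'
from wl import *
go(440.2,-84.1,71)
p,W=look('w2');z=W[...,2]
hsv=cv2.cvtColor(p,cv2.COLOR_BGR2HSV).astype(int)
m=(hsv[...,0]<25)&(hsv[...,1]>60)&(np.hypot(W[...,0]-.44,W[...,1]+.084)<.075)&(z<.02)
rect(W,m,'round');go(440.2,-84.1,71)
E
```

```text
t 3.1 shift [-0.7  1.5 62.1] turn 0 |cur [439.3 -85.5 133.1] yawy 83.7 q7 1.45 F [ 0.8 -0.2 -1.7] w 52.6 g 63.5
round 5951 [429.7 -79.6] [92.9 68.7] 75.4 z [ 8.2  9.9 11. ]
t 3.2 shift [-0.   0.5 62.6] turn 0 |cur [440.  -84.7 133.6] yawy 83.9 q7 1.45 F [ 0.3 -0.1 -1.4] w 52.5 g 63.5
```

View pics/w2.png

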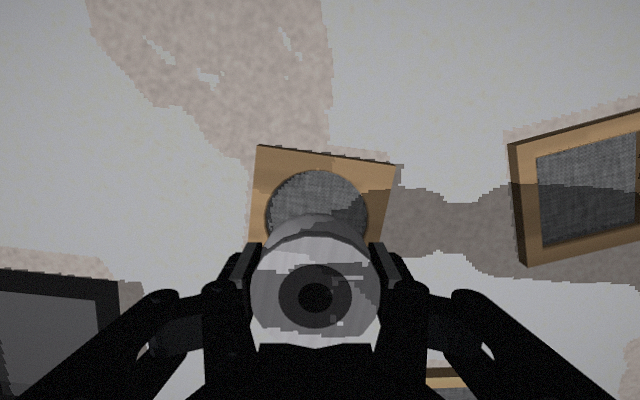

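>>> move_arm([
  [[0, 1, 30], 0, 40],
  [[0, 1, 52], 0, 40],
  [[0, 1, 61], 0, 40],
  [[0, 1, 62], 0, 40],
  [[0, 1, 62], 0, 62],
  [[0, 1, 62], 0, 75],
  [[0, 1, 62], 0, 85],
  [[0, 1, 40], 0, 85],
])

```text
t: 4.0
tool_pos: [0.4394, -0.0837, 0.0924]
tcp_rot: [[-0.994, 0.106, -0.002], [0.106, 0.994, -0.002], [0.002, -0.002, -1.0]]
force: [-0.3, -0.3, -0.2]
grip_width: 0.0689
grasp_force: 0.0
```

```bash
python3 -c "
from h import *
go(519,325,270,83)"
```

```text
t 4.0 shift [ -35.6  414.5 -178.5] turn 0.9 |cur [439.4 -83.7  92.4] yawy 83.9 q7 0.68 F [-0.3 -0.3 -0.2] w 68.9 g 0.0
```

>>> move_arm([
  [[0, 0, -45], 0, 85],
  [[0, 0, -90], 0, 85],
  [[-4, 42, -115], 0, 85],
  [[-8, 88, -135], 0, 85],
  [[-12, 135, -160], 0, 85],
  [[-16, 182, -178], 0, 85],
  [[-20, 230, -178], 0, 85],
  [[-25, 280, -178], 0, 85],
])

```text
t: 4.8
tool_pos: [0.4942, 0.1928, 0.2736]
tcp_rot: [[-0.994, 0.106, 0.005], [0.106, 0.994, 0.001], [-0.005, 0.001, -1.0]]
force: [0.5, -0.4, -0.8]
grip_width: 0.0848
grasp_force: 0.0
```

>>> move_arm([
  [[-4, 45, 0], 0, 85],
  [[-8, 90, 0], 0, 85],
  [[-10, 134, 0], 0, 85],
  [[-10, 134, 0], 0, 85],
  [[-10, 134, 0], 0, 85],
])

```text
t: 5.3
tool_pos: [0.517, 0.3241, 0.2721]
tcp_rot: [[-0.995, 0.103, 0.001], [0.103, 0.995, 0.001], [-0.001, 0.001, -1.0]]
force: [0.6, -0.8, -0.3]
grip_width: 0.0849
grasp_force: 0.0
```

```bash
python3 - <<'E'
from wl import *
p,W=look('w3');z=W[...,2]
near=np.hypot(W[...,0]-.52,W[...,1]-.33)<.12
for n,lo,hi in [('vb',.085,.11),('vbtop',.1,.106),('board',.06,.074),('bars',.036,.05)]: rect(W,near&(z>lo)&(z<hi),n)
go(519,325,136,83)
c=p[60:260,210:450];cv2.imwrite('pics/w3c.png',cv2.resize(c,None,fx=2.5,fy=2.5))
E
```

```text
vb 3623 [519.9 326.8] [49.7 50.3] 85.7 z [ 90.4 101.1 103.7]
vbtop 2052 [519.9 326.9] [49.8 50.1] 85.5 z [100.5 102.7 103.9]
board 5238 [523.6 344.2] [130.6  60.7] 82.6 z [66.3 67.9 69.1]
bars 1604 [557.4 345.4] [118.1 168.4] 84.5 z [39.1 43.8 46. ]
t 5.3 shift [ -1.    3.  135.8] turn 1.0 |cur [517.5 322.2 271.8] yawy 84.0 q7 0.4 F [ 0.6  0.5 -0.1] w 84.9 g 0.0
```

View pics/w3c.png

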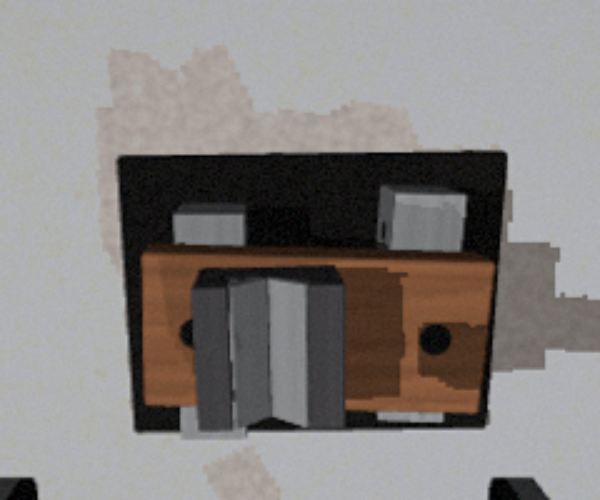

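>>> move_arm([
  [[-2, 4, 45], -1.5, 85],
  [[-2, 4, 90], -1.5, 85],
  [[-2, 4, 118], -1.5, 85],
  [[-2, 4, 129], -1.5, 80],
  [[-2, 4, 129], -1.5, 50],
  [[-2, 4, 129], -1.5, 35],
  [[-2, 4, 129], -1.5, 35],
  [[-2, 4, 129], -1.5, 35],
], force=90)

```text
t: 6.15
tool_pos: [0.5215, 0.3262, 0.1441]
tcp_rot: [[-0.997, 0.082, 0.003], [0.082, 0.997, 0.003], [-0.003, 0.003, -1.0]]
force: [-0.9, 0.8, 6.4]
grip_width: 0.0488
grasp_force: 94.3
```

```bash
python3 -c "
from h import *
go(440.5,99.1,90,100);go(440.5,99.1,90,80)"
```

```text
t 6.2 shift [  62.4 -233.2   53.3] turn -14.7 |cur [521.5 326.2 144.1] yawy 85.3 q7 0.31 F [-0.9  0.8  6.4] w 48.8 g 94.3
t 6.2 shift [  62.4 -233.2   53.3] turn 5.3 |cur [521.5 326.2 144.1] yawy 85.3 q7 0.31 F [-0.9  0.8  6.4] w 48.8 g 94.3
```

>>> move_arm([
  [[0, 0, -30], 0, 35],
  [[0, 0, -55], 0, 35],
  [[10, -40, -60], -3, 35],
  [[20, -85, -60], -7, 35],
  [[35, -130, -60], -11, 35],
  [[50, -175, -50], -14, 35],
  [[62, -215, -30], -14, 35],
  [[62, -233, 0], -14, 35],
])

```text
t: 6.95
tool_pos: [0.4377, 0.0927, 0.1423]
tcp_rot: [[-0.987, -0.158, -0.001], [-0.158, 0.987, -0.005], [0.002, -0.005, -1.0]]
force: [1.2, -1.2, -5.1]
grip_width: 0.0485
grasp_force: 95.4
```

>>> move_arm([
  [[0, 0, 0], 0, 35],
  [[0, 0, 0], 0, 35],
])

```text
t: 7.15
tool_pos: [0.4401, 0.0981, 0.142]
tcp_rot: [[-0.987, -0.161, -0.0], [-0.161, 0.987, 0.0], [0.0, 0.0, -1.0]]
force: [1.5, 0.8, -3.9]
grip_width: 0.0485
grasp_force: 95.4
```

```bash
python3 - <<'E'
from wl import *
go(440.5,99.1,82,99.7)
p,W=look('w4');z=W[...,2]
hsv=cv2.cvtColor(p,cv2.COLOR_BGR2HSV).astype(int)
m=(hsv[...,0]<25)&(hsv[...,1]>60)&(np.hypot(W[...,0]-.4405,W[...,1]-.099)<.075)&(z<.02)
rect(W,m,'sq');go(440.5,99.1,82,99.7)
E
```

```text
t 7.2 shift [-0.6  0.9 60. ] turn -0.4 |cur [440.1  98.1 142. ] yawy 99.3 q7 0.59 F [ 1.5  0.8 -3.9] w 48.5 g 95.4
sq 4272 [425.9  97.8] [63.2 92.3] 9.4 z [ 7.3  9.9 11. ]
t 7.2 shift [ 0.3 -0.2 60.5] turn -0.3 |cur [440.7  99.2 142.5] yawy 99.4 q7 0.59 F [ 0.1  0.5 -5.2] w 49.0 g 95.4
```

View pics/w4.png

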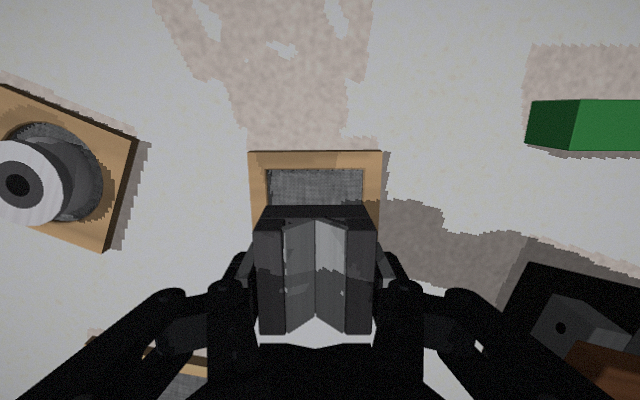

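>>> move_arm([
  [[0, 0, 30], 0, 35],
  [[0, 0, 50], 0, 35],
  [[0, 0, 58], 0, 35],
  [[0, 0, 60], 0, 35],
  [[0, 0, 60], 0, 60],
  [[0, 0, 60], 0, 75],
  [[0, 0, 60], 0, 75],
  [[0, 0, 30], 0, 85],
])

```text
t: 8.0
tool_pos: [0.439, 0.0977, 0.111]
tcp_rot: [[-0.987, -0.163, -0.003], [-0.163, 0.987, -0.002], [0.004, -0.001, -1.0]]
force: [-0.5, -1.5, 0.2]
grip_width: 0.085
grasp_force: 0.0
```

```bash
python3 -c "
from h import *
go(523.6,344.2,230,-7.4)"
```

```text
t 8.0 shift [-123.2  229.3 -119.7] turn -73.2 |cur [439.   97.7 111. ] yawy 99.4 q7 0.51 F [-0.5 -1.5  0.2] w 85.0 g 0.0
```

>>> move_arm([
  [[0, 0, -40], 0, 85],
  [[-10, 20, -80], -8, 85],
  [[-30, 60, -110], -16, 85],
  [[-50, 100, -120], -24, 85],
  [[-75, 145, -120], -32, 85],
  [[-100, 185, -120], -40, 85],
  [[-123, 228, -120], -48, 85],
  [[-123, 229, -120], -56, 85],
])

```text
t: 8.8
tool_pos: [0.524, 0.351, 0.2334]
tcp_rot: [[-0.409, -0.913, 0.001], [-0.913, 0.409, 0.008], [-0.008, 0.002, -1.0]]
force: [-1.9, 0.7, -0.3]
grip_width: 0.0849
grasp_force: 0.0
```

>>> move_arm([
  [[0, 0, 0], -8.5, 85],
  [[0, 0, 0], -17, 85],
  [[0, 0, 0], -17, 85],
  [[0, 0, 0], -17, 85],
])

```text
t: 9.2
tool_pos: [0.5242, 0.3435, 0.2322]
tcp_rot: [[-0.137, -0.991, 0.0], [-0.991, 0.137, 0.0], [-0.0, -0.0, -1.0]]
force: [0.6, -0.3, -0.9]
grip_width: 0.0848
grasp_force: 0.0
```

```bash
python3 - <<'E'
from wl import *
p,W=look('w5');z=W[...,2]
near=np.hypot(W[...,0]-.52,W[...,1]-.34)<.12
for n,lo,hi in [('board',.06,.074),('bars',.036,.05)]: rect(W,near&(z>lo)&(z<hi),n)
go(523.6,344.2,118,-7.4)
E
```

```text
board 11395 [523.6 344.7] [130.5  60.1] 82.5 z [66.8 68.  69.1]
bars 2340 [556.6 343.2] [113.5 167.5] 84.1 z [39.1 43.8 45. ]
t 9.2 shift [ -0.5   0.8 114.3] turn -0.5 |cur [524.2 343.6 232.3] yawy 172.1 q7 1.66 F [ 0.6 -0.5 -0.5] w 85.1 g 0.0
```

View pics/w5.png

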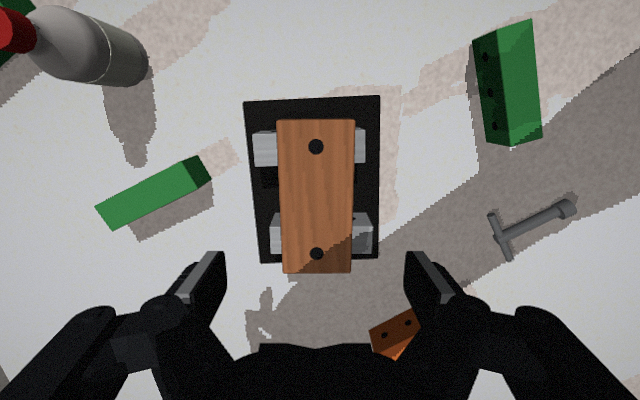

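>>> move_arm([
  [[-1, 1, 45], -0.5, 85],
  [[-1, 1, 90], -0.5, 85],
  [[-1, 1, 114], -0.5, 85],
  [[-1, 1, 122], -0.5, 80],
  [[-1, 1, 122], -0.5, 60],
  [[-1, 1, 122], -0.5, 45],
  [[-1, 1, 122], -0.5, 45],
  [[-1, 1, 122], -0.5, 45],
], force=60)

```text
t: 10.05
tool_pos: [0.5238, 0.3454, 0.1113]
tcp_rot: [[-0.125, -0.992, 0.002], [-0.992, 0.125, 0.001], [-0.001, -0.002, -1.0]]
force: [0.2, 0.2, 5.2]
grip_width: 0.0593
grasp_force: 65.9
```

```bash
python3 -c "
from h import *
go(636.1,11.7,110,-3.9)"
```

```text
t 10.1 shift [ 317.  -153.2    1.1] turn -3.3 |cur [523.8 345.4 111.3] yawy 172.8 q7 1.56 F [0.2 0.2 5.2] w 59.3 g 65.9
```

>>> move_arm([
  [[0, 0, -20], 0, 45],
  [[0, 0, -60], 0, 45],
  [[0, 0, -95], 0, 45],
  [[40, -18, -95], 0, 45],
  [[82, -38, -95], -1, 45],
  [[125, -58, -95], -2, 45],
  [[168, -80, -95], -3, 45],
  [[210, -100, -95], -3, 45],
])

```text
t: 10.85
tool_pos: [0.597, 0.1222, 0.2068]
tcp_rot: [[-0.073, -0.997, 0.002], [-0.997, 0.073, 0.0], [-0.0, -0.002, -1.0]]
force: [2.1, -0.4, -0.9]
grip_width: 0.059
grasp_force: 65.1
```

>>> move_arm([
  [[40, -18, 0], 0, 45],
  [[75, -36, 10], 0, 45],
  [[106, -52, 40], 0, 45],
  [[106, -52, 75], 0, 45],
  [[106, -52, 75], 0, 45],
  [[106, -52, 75], 0, 45],
])

```text
t: 11.45
tool_pos: [0.6403, 0.016, 0.1315]
tcp_rot: [[-0.071, -0.997, 0.0], [-0.997, 0.071, 0.002], [-0.002, -0.0, -1.0]]
force: [-0.2, -0.3, -0.8]
grip_width: 0.0588
grasp_force: 65.1
```

```bash
python3 - <<'E'
from wl import *
go(636.1,11.7,72.5,-3.9)
p,W=look('w6');z=W[...,2]
hsv=cv2.cvtColor(p,cv2.COLOR_BGR2HSV).astype(int)
m=(hsv[...,0]<25)&(hsv[...,1]>60)&(abs(W[...,0]-.636)<.07)&(abs(W[...,1]-.0117)<.11)&(z<.02)
rect(W,m,'long');go(636.1,11.7,72.5,-3.9)
m=(abs(W[...,0]-.636)<.07)&(abs(W[...,1]-.0117)<.11)&(z>.03)&(hsv[...,1]>60);rect(W,m,'board')
E
```

```text
t 11.4 shift [ 4.7  3.9 59. ] turn -0.2 |cur [640.3  16.  131.5] yawy 175.9 q7 2.19 F [-0.2 -0.3 -0.8] w 58.8 g 65.1
long 5527 [633.9  17.3] [181.5 103. ] 85.8 z [ 8.7  9.9 11.1]
t 11.5 shift [ 5.5  4.6 60. ] turn -0.2 |cur [640.9  16.8 132.5] yawy 175.9 q7 2.19 F [-0.6  0.4  0.7] w 59.0 g 65.1
board 55443 [635.9   4.4] [115.5 117.1] 47.3 z [ 87.2  88.7 148.9]
```

View pics/w6.png

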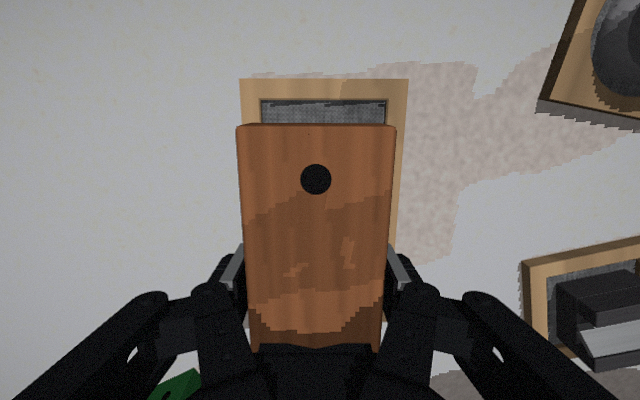

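>>> move_arm([
  [[5, 5, 30], 0, 45],
  [[5, 5, 50], 0, 45],
  [[5, 5, 57], 0, 45],
  [[5, 5, 59], 0, 45],
  [[5, 5, 59], 0, 65],
  [[5, 5, 59], 0, 80],
  [[5, 5, 59], 0, 85],
  [[5, 5, 40], 0, 85],
])

```text
t: 12.3
tool_pos: [0.634, 0.0083, 0.0844]
tcp_rot: [[-0.073, -0.997, -0.004], [-0.997, 0.073, -0.001], [0.001, 0.004, -1.0]]
force: [-0.2, -1.4, -1.1]
grip_width: 0.072
grasp_force: 0.0
```

```bash
python3 -c "
from h import *
go(525,344,240,84.2)"
```

```text
t 12.3 shift [-326.7  133.8 -155.4] turn -88.4 |cur [634.    8.3  84.4] yawy 175.8 q7 2.15 F [-0.2 -1.4 -1.1] w 72.0 g 0.0
```

>>> move_arm([
  [[0, 0, -45], 0, 85],
  [[0, 0, -90], 0, 85],
  [[-15, 5, -135], 8, 85],
  [[-45, 18, -155], 16, 85],
  [[-85, 35, -155], 24, 85],
  [[-125, 51, -155], 32, 85],
  [[-165, 68, -155], 40, 85],
  [[-205, 84, -155], 48, 85],
])

```text
t: 13.1
tool_pos: [0.5661, 0.2228, 0.2457]
tcp_rot: [[-0.793, -0.609, 0.002], [-0.609, 0.793, 0.002], [-0.003, -0.0, -1.0]]
force: [-0.2, 0.8, -0.1]
grip_width: 0.0849
grasp_force: 0.0
```

```bash
python3 -c "
from h import *
p,d,K,D,M=grab('wrist');cv2.imwrite('pics/w7.png',p)
go(525,344,240,84.2)"
```

```text
t 13.2 shift [-38.9 110.3   8.4] turn 43.6 |cur [561.9 233.  247.3] yawy 127.8 q7 1.17 F [-2.5  7.2  2. ] w 85.0 g 0.0
```

View pics/w7.png

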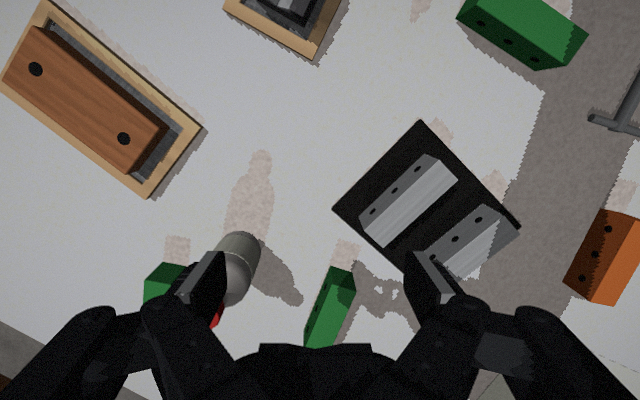

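```bash
python3 - <<'E'
from wl import *
p,d,K,D,M=grab('top');W=cloud(d,K,D,M);z=W[...,2];cv2.imwrite('pics/top1.png',p)
hsv=cv2.cvtColor(p,cv2.COLOR_BGR2HSV).astype(int)
m=(abs(W[...,0]-.636)<.065)&(abs(W[...,1]-.0117)<.1)
rect(W,m&(z>.022),'board');rect(W,m&(z>.004)&(hsv[...,1]>60),'holder')
m=np.hypot(W[...,0]-.4405,W[...,1]-.099)<.055; rect(W,m&(z>.025),'vb');rect(W,m&(hsv[...,1]>60)&(z>.004),'h')
m=np.hypot(W[...,0]-.4402,W[...,1]+.084)<.06; rect(W,m&(z>.022),'pul')
n=m=(abs(W[...,0]-.636)<.03)&(abs(W[...,1]-.0117)<.06)&(z>.022)
P=W[m];A=np.c_[P[:,:2],np.ones(len(P))];print('plane',np.linalg.lstsq(A,P[:,2],rcond=None)[0])
cv2.imwrite('pics/top1c.png',cv2.resize(p[150:280,290:410],None,fx=4,fy=4,interpolation=cv2.INTER_CUBIC))
E
```

```text
board none
holder none
vb 2378 [448.3  88.8] [103.6  84.8] 26.2 z [ 36.4 666.2 706.9]
h 787 [441.5  94.7] [90.6 97.8] 8.6 z [  6.2  14.3 690.3]
pul 2012 [420.4 -68.2] [81.9 84.8] 3.6 z [734.2 755.2 779.8]
plane [0. 0. 0.]
```

View pics/top1c.png

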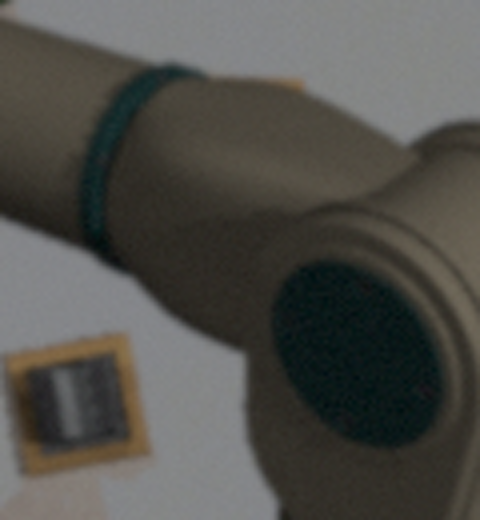

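```bash
python3 - <<'E'
from wl import *
p,W=look('w8');z=W[...,2]
hsv=cv2.cvtColor(p,cv2.COLOR_BGR2HSV).astype(int)
m=(abs(W[...,0]-.636)<.07)&(abs(W[...,1]-.0117)<.11)&(hsv[...,1]>50)
b=m&(z>.024);rect(W,b,'board');rect(W,m&(z>.004),'holder')
P=W[b];A=np.c_[P[:,:2],np.ones(len(P))];print('plane',np.linalg.lstsq(A,P[:,2],rcond=None)[0][:2])
near=np.hypot(W[...,0]-.525,W[...,1]-.343)<.1
m=near&(z>.036)&(z<.055)
y=(W[...,1]-.343)-(-.0);
n,l=cv2.connectedComponents(m.astype(np.uint8))
for i in range(1,n):
    if (l==i).sum()>200: rect(W,l==i,'bar')
go(525,344,230,84.2)
E
```

```text
board 10132 [634.5   9.9] [130.8  61.2] 85.7 z [27.3 28.8 30. ]
holder 17264 [634.9  12.6] [171.5 101.2] 85.9 z [ 8.6 28.  29.8]
plane [ 0.00692492 -0.00269875]
bar 3090 [524.  303.3] [29. 95.] 84.4 z [40.1 43.9 45.1]
bar 2146 [514.5 389.9] [29.9 74.7] 82.1 z [38.5 43.8 45. ]
t 13.2 shift [-41.9 117.4  16.7] turn 44.1 |cur [564.9 225.8 246.4] yawy 128.3 q7 1.19 F [ 1.2 -0.5 -0.3] w 85.1 g 0.0
```

```bash
python3 -c "
from h import *
go(524,303.3,160,84.4)"
```

```text
t 13.2 shift [-15.6  86.   86.6] turn 43.9 |cur [564.9 225.8 246.4] yawy 128.3 q7 1.19 F [ 1.2 -0.5 -0.3] w 85.1 g 0.0
```

>>> move_arm([
  [[-5, 25, 0], 8, 70],
  [[-10, 60, 0], 16, 70],
  [[-16, 86, 20], 24, 70],
  [[-16, 86, 50], 32, 70],
  [[-16, 86, 80], 40, 70],
  [[-16, 86, 86], 44, 70],
  [[-16, 86, 86], 44, 70],
  [[-16, 86, 86], 44, 70],
])

```text
t: 14.05
tool_pos: [0.527, 0.2981, 0.1593]
tcp_rot: [[-0.994, 0.106, 0.001], [0.106, 0.994, 0.001], [-0.001, 0.001, -1.0]]
force: [1.0, -0.6, -0.0]
grip_width: 0.0697
grasp_force: 0.0
```

```bash
cat > bars.py <<'E'
from wl import *
p,W=look('w9');z=W[...,2]
near=np.hypot(W[...,0]-.525,W[...,1]-.343)<.11
m=near&(z>.036)&(z<.055)
n,l=cv2.connectedComponents(m.astype(np.uint8))
for i in range(1,n):
    if (l==i).sum()>200: rect(W,l==i,'bar')
E
python3 bars.py; python3 -c "
from h import *
go(524,303.3,82,84.4)"
```

```text
bar 6667 [525.  388.3] [29.2 95.3] 82.4 z [40.  43.8 44.9]
bar 5963 [524.1 303.4] [28.1 95.7] 84.2 z [42.8 43.9 44.9]
t 14.1 shift [ 3.7  4.5 77.7] turn -0.5 |cur [527.  298.3 159.7] yawy 83.9 q7 0.33 F [-0.8 -0.1  0. ] w 69.9 g 0.0
```

>>> move_arm([
  [[4, 5, 40], -0.5, 70],
  [[4, 5, 70], -0.5, 70],
  [[4, 5, 77], -0.5, 70],
  [[4, 5, 77], -0.5, 30],
  [[4, 5, 77], -0.5, 15],
  [[4, 5, 77], -0.5, 15],
  [[4, 5, 77], -0.5, 15],
  [[4, 5, 77], -0.5, 15],
], force=100)

```text
t: 14.9
tool_pos: [0.5236, 0.3035, 0.084]
tcp_rot: [[-0.995, 0.099, 0.003], [0.099, 0.995, -0.0], [-0.002, 0.0, -1.0]]
force: [-0.7, -2.8, 5.3]
grip_width: 0.0268
grasp_force: 99.7
```

```bash
python3 -c "
from h import *
go(525.5,-308.4,160,76.7)"
```

```text
t 14.9 shift [ -62.9 -608.7  -76. ] turn 7.6 |cur [523.6 303.5  84. ] yawy 84.3 q7 0.25 F [-0.7 -2.8  5.3] w 26.8 g 99.7
```

>>> move_arm([
  [[0, 0, -25], 0, 15],
  [[0, 0, -65], 0, 15],
  [[-4, -35, -100], 0, 15],
  [[-8, -80, -105], 0, 15],
  [[-13, -125, -105], 0, 15],
  [[-18, -170, -105], 0, 15],
  [[-23, -215, -105], 0, 15],
  [[-28, -260, -105], 0, 15],
])

```text
t: 15.7
tool_pos: [0.5242, 0.04, 0.1872]
tcp_rot: [[-0.995, 0.099, -0.0], [0.099, 0.995, -0.001], [0.0, -0.001, -1.0]]
force: [0.9, -0.1, -6.8]
grip_width: 0.0268
grasp_force: 100.8
```

>>> move_arm([
  [[-4, -45, 0], 1, 15],
  [[-8, -90, 0], 2, 15],
  [[-13, -135, 0], 3, 15],
  [[-18, -180, 0], 4, 15],
  [[-23, -225, 0], 5, 15],
  [[-28, -270, 0], 6, 15],
  [[-28, -270, 0], 7.6, 15],
  [[-28, -270, 0], 7.6, 15],
])

```text
t: 16.5
tool_pos: [0.5247, -0.2313, 0.1866]
tcp_rot: [[-0.972, 0.234, -0.001], [0.234, 0.972, -0.0], [0.001, -0.001, -1.0]]
force: [-0.2, 1.2, -6.9]
grip_width: 0.0267
grasp_force: 100.9
```

```bash
cat > crate.py <<'E'
from wl import *
import sys
p,W=look(sys.argv[1]);z=W[...,2]
n=np.hypot(W[...,0]-.514,W[...,1]+.357)<.16
rect(W,n&(z>.017)&(z<.029),'walls');rect(W,n&(z>.033)&(z<.06),'bar')
hsv=cv2.cvtColor(p,cv2.COLOR_BGR2HSV).astype(int)
rect(W,n&(z>.0105)&(z<.0165),'mid(divider)')
E
python3 crate.py w10; python3 -c "
from h import *
go(525.5,-308.4,120,76.7)"
```

```text
walls 5112 [ 512.5 -356.8] [211. 126.] 76.9 z [17.9 24.3 25.9]
bar none
mid(divider) 2440 [ 511.  -355.3] [208.6 122.5] 76.9 z [10.8 13.6 16.1]
t 16.6 shift [-18.5 -77.1  66.8] turn -0.0 |cur [ 525.3 -229.2  186.9] yawy 76.7 q7 1.1 F [-0.1  0.3 -8. ] w 26.7 g 100.9
```

View pics/w10.png

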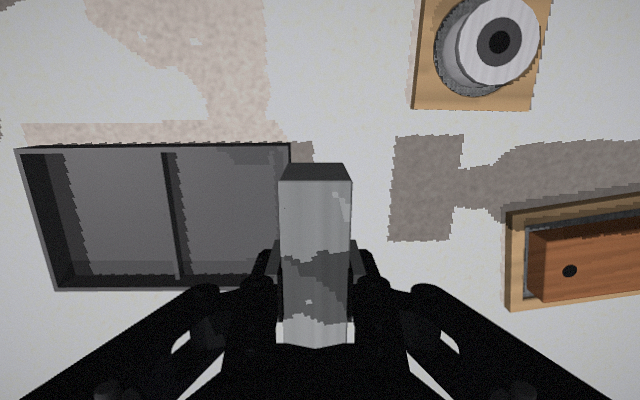

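```bash
python3 -c "
from h import *
go(524.1,-308.1,125,76.8)"
```

```text
t 16.6 shift [-17.  -77.1  61.8] turn -0.1 |cur [ 525.3 -229.2  186.9] yawy 76.7 q7 1.1 F [-0.1  0.3 -8. ] w 26.7 g 100.9
```

>>> move_arm([
  [[-8, -38, 0], 0, 15],
  [[-17, -77, 15], 0, 15],
  [[-17, -77, 45], 0, 15],
  [[-17, -77, 62], 0, 15],
  [[-17, -77, 62], 0, 15],
  [[-17, -77, 62], 0, 15],
])

```text
t: 17.15
tool_pos: [0.5258, -0.3056, 0.1254]
tcp_rot: [[-0.974, 0.226, 0.001], [0.226, 0.974, 0.002], [-0.0, 0.002, -1.0]]
force: [1.9, 0.4, -6.3]
grip_width: 0.0265
grasp_force: 101.1
```

```bash
python3 crate.py w11;python3 -c "
from h import *
go(524.1,-308.1,86,76.8)"
```

```text
walls 8662 [ 512.2 -356.5] [211.5 125.6] 77.1 z [18.2 24.5 25.8]
bar 326 [ 499.6 -298.4] [49.8 41.3] 76.7 z [48.4 54.8 59.6]
mid(divider) 3498 [ 511.1 -355.2] [206.5 122.3] 77.0 z [10.9 13.6 16. ]
t 17.2 shift [ 1.8 -2.4 40.1] turn 0.1 |cur [ 526.3 -306.2  126.1] yawy 76.9 q7 1.19 F [ 0.5 -0.3 -7.1] w 26.5 g 101.1
```

>>> move_arm([
  [[2, -2, 15], 0, 15],
  [[2, -2, 30], 0, 15],
  [[2, -2, 38], 0, 15],
  [[2, -2, 40], 0, 15],
  [[2, -2, 41], 0, 15],
  [[2, -2, 41], 0, 15],
])

```text
t: 17.8
tool_pos: [0.5217, -0.3094, 0.0841]
tcp_rot: [[-0.973, 0.23, -0.002], [0.23, 0.973, -0.0], [0.002, -0.001, -1.0]]
force: [-1.8, -0.3, -2.9]
grip_width: 0.0265
grasp_force: 102.3
```

>>> move_arm([
  [[0, 0, 0], 0, 35],
  [[0, 0, 0], 0, 50],
  [[0, 0, 0], 0, 55],
  [[0, 0, -20], 0, 55],
  [[0, 0, -50], 0, 60],
  [[0, 0, -85], 0, 70],
  [[0, 0, -110], 0, 70],
  [[0, 0, -110], 0, 70],
])

```text
t: 18.6
tool_pos: [0.5251, -0.31, 0.1981]
tcp_rot: [[-0.973, 0.23, 0.008], [0.23, 0.973, -0.003], [-0.008, -0.001, -1.0]]
force: [0.3, 0.7, 0.2]
grip_width: 0.07
grasp_force: 0.0
```

```bash
python3 crate.py w12;python3 -c "
from h import *
go(525,388.3,190,82.4)"
```

```text
walls 5469 [ 512.7 -356.6] [211.  126.1] 77.0 z [18.3 24.6 25.9]
bar 4297 [ 522.  -308.7] [28.1 95. ] 76.7 z [42.8 43.9 44.9]
mid(divider) 1969 [ 510.8 -356.2] [203.3 122.1] 76.9 z [10.9 13.7 16.1]
t 18.6 shift [159.3 679.8   4.6] turn -5.7 |cur [ 523.8 -309.9  196. ] yawy 76.7 q7 1.26 F [-0.4  0.3 -0.5] w 69.8 g 0.0
```

View pics/w12.png

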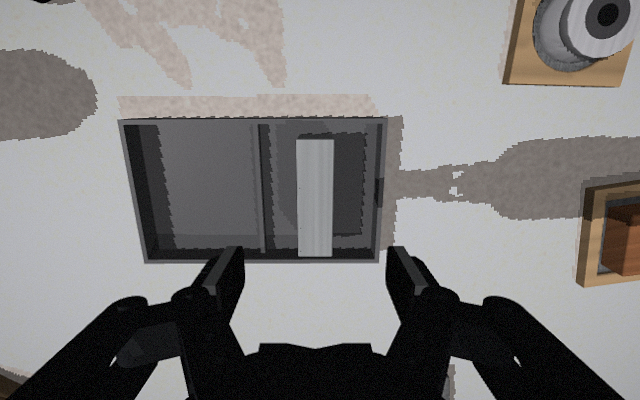

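>>> move_arm([
  [[10, 42, 0], 0, 75],
  [[21, 88, 0], -1, 75],
  [[32, 134, 0], -2, 75],
  [[43, 180, 0], -3, 75],
  [[54, 226, 0], -4, 75],
  [[65, 272, 0], -5, 75],
  [[76, 318, 0], -5.7, 75],
  [[87, 364, 0], -5.7, 75],
])

```text
t: 19.45
tool_pos: [0.5207, 0.0664, 0.1929]
tcp_rot: [[-0.991, 0.132, -0.001], [0.132, 0.991, -0.0], [0.001, -0.0, -1.0]]
force: [1.4, -0.0, -0.0]
grip_width: 0.0752
grasp_force: 0.0
```

```bash
python3 -c "
from h import *
go(525,388.3,190,82.4)"
```

```text
t 19.4 shift [ 38.1 319.7   2.9] turn 0.0 |cur [520.7  66.4 192.9] yawy 82.4 q7 0.63 F [ 1.4 -0.  -0. ] w 75.2 g 0.0
```

>>> move_arm([
  [[5, 44, 0], 0, 75],
  [[10, 90, 0], 0, 75],
  [[16, 136, 0], 0, 75],
  [[22, 182, 0], 0, 75],
  [[28, 228, 0], 0, 75],
  [[34, 274, 0], 0, 75],
  [[38, 320, 5], 0, 75],
  [[38, 320, 30], 0, 75],
])

```text
t: 20.25
tool_pos: [0.5239, 0.3973, 0.1657]
tcp_rot: [[-0.992, 0.124, 0.003], [0.124, 0.992, 0.012], [-0.001, 0.012, -1.0]]
force: [-1.1, 0.8, 0.4]
grip_width: 0.0749
grasp_force: 0.0
```

>>> move_arm([
  [[0, 0, 0], 0, 75],
  [[0, 0, 0], 0, 75],
])

```text
t: 20.45
tool_pos: [0.5256, 0.3853, 0.1625]
tcp_rot: [[-0.991, 0.132, -0.002], [0.132, 0.991, -0.003], [0.002, -0.003, -1.0]]
force: [-0.0, -1.0, 0.0]
grip_width: 0.0752
grasp_force: 0.0
```

```bash
python3 bars.py; python3 -c "
from h import *
go(525,388.3,84,82.4)"
```

```text
bar 5738 [524.9 388.4] [28.1 95.3] 82.3 z [42.8 43.9 44.9]
t 20.5 shift [ 1.6  2.8 79.5] turn -0.1 |cur [526.3 385.4 163.5] yawy 82.3 q7 0.24 F [ 0.2 -0.5  0.2] w 74.9 g 0.0
```

>>> move_arm([
  [[1, 3, 40], 0, 70],
  [[1, 3, 70], 0, 70],
  [[1, 3, 79], 0, 70],
  [[1, 3, 79], 0, 30],
  [[1, 3, 79], 0, 15],
  [[1, 3, 79], 0, 15],
  [[1, 3, 79], 0, 15],
  [[1, 3, 79], 0, 15],
], force=100)

```text
t: 21.3
tool_pos: [0.5262, 0.389, 0.0872]
tcp_rot: [[-0.991, 0.133, 0.002], [0.133, 0.991, -0.002], [-0.002, -0.001, -1.0]]
force: [-1.8, -3.7, 5.3]
grip_width: 0.0269
grasp_force: 100.1
```

```bash
python3 -c "
from h import *
go(501.3,-405.5,190,76.9)"
```

```text
t 21.3 shift [ -81.2 -790.9 -101.5] turn 5.5 |cur [526.2 389.   87.2] yawy 82.4 q7 0.18 F [-1.8 -3.7  5.3] w 26.9 g 100.1
```

>>> move_arm([
  [[0, 0, -25], 0, 15],
  [[0, 0, -65], 0, 15],
  [[-4, -35, -100], 0, 15],
  [[-8, -80, -105], 0, 15],
  [[-12, -126, -105], 0, 15],
  [[-17, -172, -105], 0, 15],
  [[-22, -218, -105], 0, 15],
  [[-27, -264, -105], 0, 15],
])

```text
t: 22.1
tool_pos: [0.5167, 0.1226, 0.1904]
tcp_rot: [[-0.991, 0.132, 0.0], [0.132, 0.991, -0.001], [-0.001, -0.001, -1.0]]
force: [1.0, -0.4, -7.9]
grip_width: 0.0266
grasp_force: 100.9
```

>>> move_arm([
  [[-5, -46, 0], 0, 15],
  [[-10, -92, 0], 1, 15],
  [[-15, -138, 0], 2, 15],
  [[-20, -184, 0], 3, 15],
  [[-25, -230, 0], 4, 15],
  [[-30, -276, 0], 5, 15],
  [[-35, -322, 0], 5.5, 15],
  [[-40, -368, 0], 5.5, 15],
])

```text
t: 22.9
tool_pos: [0.5075, -0.2474, 0.1904]
tcp_rot: [[-0.974, 0.227, -0.0], [0.227, 0.974, -0.001], [0.0, -0.001, -1.0]]
force: [1.3, 0.2, -8.3]
grip_width: 0.0267
grasp_force: 100.8
```

>>> move_arm([
  [[-5, -46, 0], 0, 15],
  [[-9, -92, 0], 0, 15],
  [[-14, -138, 0], 0, 15],
  [[-15, -150, 10], 0, 15],
  [[-15, -150, 10], 0, 15],
  [[-15, -150, 10], 0, 15],
])

```text
t: 23.5
tool_pos: [0.4884, -0.3943, 0.1797]
tcp_rot: [[-0.974, 0.227, -0.001], [0.227, 0.974, 0.001], [0.001, 0.001, -1.0]]
force: [0.9, 0.2, -7.4]
grip_width: 0.0265
grasp_force: 100.7
```

```bash
python3 crate.py w14; python3 -c "
from h import *
go(501.3,-405.5,130,76.9)"
```

```text
walls 5597 [ 512.7 -356.1] [211.2 126.3] 76.9 z [18.3 24.5 26.1]
bar 5150 [ 521.7 -308.8] [29. 95.] 76.8 z [37.1 43.8 44.9]
mid(divider) 2115 [ 510.9 -355.9] [209.6 122.4] 77.0 z [10.9 13.7 16. ]
t 23.6 shift [-14.4  -9.2  50.1] turn 0.1 |cur [ 489.3 -393.4  180.1] yawy 77.0 q7 1.4 F [ 0.8  0.8 -7.6] w 26.7 g 100.7
```

>>> move_arm([
  [[-8, -5, 20], 0, 15],
  [[-15, -9, 40], 0, 15],
  [[-15, -9, 60], 0, 15],
  [[-15, -9, 65], 0, 15],
  [[-15, -9, 65], 0, 15],
])

```text
t: 24.05
tool_pos: [0.5018, -0.4053, 0.1146]
tcp_rot: [[-0.975, 0.224, -0.001], [0.224, 0.975, 0.001], [0.001, 0.001, -1.0]]
force: [-0.8, -0.1, -7.9]
grip_width: 0.0265
grasp_force: 100.6
```

```bash
python3 -c "
from h import *
imaging.read_camera('wrist');go(502.5,-405,86.5,76.9);imaging.read_camera('wrist');go(502.5,-405,86.5,76.9)"
```

```text
t 24.1 shift [ 0.   0.9 29.1] turn 0.1 |cur [ 502.3 -405.9  115.6] yawy 77.0 q7 1.37 F [ 0.3  0.2 -7.3] w 26.4 g 100.6
t 24.1 shift [ 0.5  1.2 29.6] turn 0.1 |cur [ 502.6 -406.3  116.1] yawy 77.0 q7 1.37 F [ 0.2  0.1 -7.3] w 26.8 g 100.6
```

>>> move_arm([
  [[0, 1, 14], 0, 15],
  [[0, 1, 23], 0, 15],
  [[0, 1, 27], 0, 15],
  [[0, 1, 29], 0, 15],
  [[0, 1, 29], 0, 15],
])

```text
t: 24.65
tool_pos: [0.5009, -0.4055, 0.0872]
tcp_rot: [[-0.974, 0.226, -0.003], [0.226, 0.974, -0.0], [0.003, -0.001, -1.0]]
force: [-5.9, 3.9, 6.8]
grip_width: 0.0265
grasp_force: 103.0
```

>>> move_arm([
  [[0, 0, 0], 0, 35],
  [[0, 0, 0], 0, 50],
  [[0, 0, 0], 0, 55],
  [[0, 0, -20], 0, 55],
  [[0, 0, -50], 0, 60],
  [[0, 0, -90], 0, 70],
  [[10, 30, -110], 0, 70],
  [[10, 30, -110], 0, 70],
])

```text
t: 25.45
tool_pos: [0.5017, -0.3707, 0.2]
tcp_rot: [[-0.975, 0.222, 0.006], [0.222, 0.975, -0.0], [-0.006, 0.001, -1.0]]
force: [-0.5, 0.5, 0.1]
grip_width: 0.07
grasp_force: 0.0
```

```bash
cat > fin.py <<'E'
from wl import *
p,W=look('w15');z=W[...,2]
n=np.hypot(W[...,0]-.514,W[...,1]+.357)<.16
rect(W,n&(z>.017)&(z<.029),'walls')
k,l=cv2.connectedComponents((n&(z>.033)&(z<.06)).astype(np.uint8))
for i in range(1,k):
    if (l==i).sum()>200: rect(W,l==i,'bar')
E
python3 fin.py; python3 -c "
from h import *
go(500,-200,280)"
```

```text
walls 5448 [ 512.5 -356.1] [211.7 125.7] 77.0 z [18.2 24.5 26.2]
bar 4241 [ 499.9 -404.5] [28.3 95.7] 77.1 z [42.5 43.9 44.9]
bar 3988 [ 521.7 -308.7] [28.8 94.7] 76.7 z [38.7 43.8 44.9]
t 25.5 shift [ 38.7 168.2 -82. ] turn 0 |cur [ 500.5 -372.7  198.2] yawy 77.1 q7 1.38 F [-0.9 -0.5  1. ] w 70.3 g 0.0
```

>>> move_arm([
  [[10, 40, -50], 0, 70],
  [[20, 85, -80], 0, 70],
  [[30, 130, -100], 0, 70],
  [[39, 168, -100], 0, 70],
  [[39, 168, -100], 0, 70],
  [[39, 168, -100], 0, 70],
])

```text
t: 26.1
tool_pos: [0.4993, -0.2009, 0.296]
tcp_rot: [[-0.975, 0.223, 0.0], [0.223, 0.975, -0.001], [-0.0, -0.0, -1.0]]
force: [0.8, -0.9, -0.3]
grip_width: 0.0699
grasp_force: 0.0
```

```bash
python3 - <<'E'
from wl import *
p,W=look('w16');z=W[...,2]
hsv=cv2.cvtColor(p,cv2.COLOR_BGR2HSV).astype(int)
m=np.hypot(W[...,0]-.4402,W[...,1]+.084)<.06; rect(W,m&(z>.029)&(z<.05),'pul');rect(W,m&(z<.013)&(hsv[...,1]>60),'h')
o=monitor.get_obs();print(o['tool_pos'],o['t'])
p,d,K,D,M=grab('top');W=cloud(d,K,D,M);z=W[...,2]
m=np.hypot(W[...,0]-.679,W[...,1]-.203)<.06;rect(W,m&(z>.06),'oil')
q,*_=grab('side');cv2.imwrite('pics/fin.png',np.hstack([cv2.resize(p[100:330,180:560],(400,242)),cv2.resize(q,(400,242))]))
E
```

```text
pul 2222 [440.8 -84.5] [53.7 53.1] 86.9 z [31.7 33.1 34.4]
h 3681 [440.1 -81.5] [95.4 90. ] 75.2 z [ 8.4  9.9 11.2]
[ 0.49889071 -0.20285908  0.29536858] 26.15
oil 231 [678.7 204. ] [37.5 46.6] 15.7 z [ 65.9  86.3 122.5]
```

View pics/fin.png

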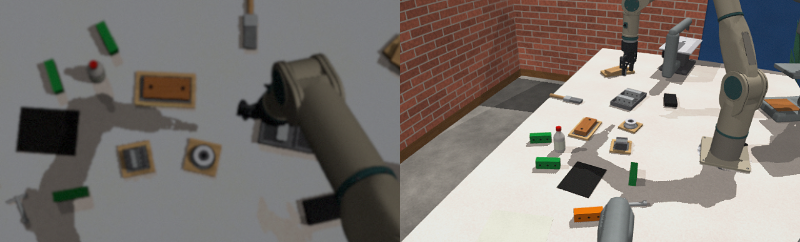

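The picture shows the board (165,88), V-block (137,158) and pulley (203,154) in their holders. The crate is loaded, the oil bottle is standing, and the mat is empty.

```bash
python3 -c "
from bench import ticket
print(ticket.close_job())"
```

```text
the job is handed in; nothing more can be done
None
```

The job is handed in: the pulley, V-block and board lie in their pockets, both bars stand within about 2 mm of the crate halves' middles, the crate did not move measurably, and the oil bottle is still upright, at about 26 s of the 141 s allowed.

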